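# Unclamp the six-well plate

## Robot

A 6-joint arm with a two-finger parallel gripper is mounted at the origin on a cart in front of the work surface, level with it; the furniture and walls round the work are solid. World frame = base frame: x ahead of the robot, y to its left, z up, the work surface at z = 0. Lengths are in m, angles in rad, forces in N, time in s.
With the tool pointing down it reaches from about 0.375 to 0.975 m from the base axis. Payload 3.8 kg.
Tool frame: the origin (TCP) lies at the very end of the fingers, on their centre line; the grasp point (between the pads) lies 19 mm behind it; z points along the fingers, y is the line along which they close (so a half turn about z gives the same grasp; the last joint's range is limited). The gripper opens to 85 mm and grips with 20 to 120 N. Pads are 22 mm wide; open, the fingers measure 114 mm over their backs; the gripper's body (76 mm by 85 mm) begins 54 mm behind the grasp point. The pads swing forward as they close: fully open they stand 13 mm farther back than shut.
Start: joints at [-1.185, 0.264, 1.604, -0, 1.274, -0.037], TCP at [0.277, -0.616, 0.231] pointing down, gripper open.
Joint ranges: [-2.63, 2.63], [-0.94, 2.18], [0.31, 2.57], [-1.31, 4.45], [0, 2.66], [-2.55, 2.55]. Speed limits (rad/s): [2.57, 2.57, 3.14, 3.14, 3.14, 3.14].

## Interface

Orientations are given as a rotation vector (axis times angle).
In Python, from workcell import monitor, viewer, job gives the robot as it stands. The module is installed in compiled form; this text tells all that it offers.
- The arm moves only by the tool step_arm, never from a script. Its argument "series" is one flat list of numbers, 4 for each row, row after row: the shift along the tool's x, y, z in m, then the turn about the tool's z in rad. A call has 1 to 8 rows; each row is the pose to reach, as a shift and turn from the pose commanded when the call began, along the tool's axes at that moment; what a row does not reach only later rows make up. A row lasts 1/8 s, in which the tool goes at most 62.5 mm and 10.7 degrees, less where a joint would pass 70% of its speed; a pose out of reach is approached as far as the arm can. A call with a gripper value outside its range is refused whole. "gripper" is the opening, from 0 (shut) to 1 (fully open), set as the call begins (left out, the last holds). The fingers move at their own pace and stop on an object; "newtons" is the grip in N (left out, the last holds). Time passes only in rows, so rows that repeat a pose let the fingers close. It gives the time, the measured TCP pose, the force, the opening and the grip force at its end, in the units of the state.
- monitor.read_state(): the state, without advancing time (a new reading comes with each control period).
- viewer.read_camera(name): name is "side" or "top" or "wrist"; returns a dict with "image" (400x640x3 uint8, red, green, blue), "intrinsics" (3x3 intrinsics, pixels), "T" (4x4, takes a point from camera to world coordinates); the wrist camera has in their place "hand_eye" (4x4, takes a point from camera to tool coordinates, whose origin is the TCP and whose axes are the flange's). Camera axes: x right, y up, looking along -z (the intrinsics and any distortion apply to the point x, -y, -z); pixel columns grow to the right and rows downward; lengths in m; the calibration is good to about 2 mm. The wrist camera is an equidistant fisheye: a pixel r from the principal point sees the ray r / f radians off the axis. A picture is of the moment at which its call begins: read the wrist's pose just before it. There is no depth.
- job.finish_job(): hands the job in; it is judged then, once.
Trained networks look in a picture, given as the dict that the camera call returned (one of the last four; its "shot" number tells which), for a name from the list of things; names that differ only in an ending like _2 or _b are one class to them, and where a whole thing is asked for, a point or a joint stands for the part that bears it (a point fixed in the world has none). Each returns a list of dicts, best first, with "score" (0 to 1); they miss things now and then, are a little off and sometimes report something else, mostly with a low value. They report only what shows in the picture. A call takes as long as a camera call.
- viewer.boxes_of(picture, label): "extent" ([centre column, centre row, width, height] in pixels, round what is visible of it).
- viewer.spot_point(picture, label): "point" ([column, row] in pixels: a listed point, or the origin of a listed thing).
The state is a dict: "time": time; "q": joint angles; "joint_vel": joint speeds; "joint_torque": joint torques, N m; "tool_pos": TCP position; "tcp_rot": TCP orientation; "wrist_force": force on the tool from outside, world axes, zero at the start; "torque": the same for the moment, N m; "width": opening from 0.0 (shut) to 1.0 (fully open); "grip_force": force on a finger pad.
Only numpy, scipy, OpenCV 4.12 (cv2) and the standard library are available. Lean on these libraries where they do the work, as an engineer would, in place of code of your own. Each camera call takes 0.05 s, during which the arm holds its last target. There are 200 camera calls.

## Task

Two identical plate docks stand on the bench, each clamping a clear well plate. On the dock that holds the plate with six large wells, slide the steel safety catch sideways all the way to its stop, then press the release button it uncovers fully down so that the clamp opens; the catch stays open and the button stays down. Leave the other dock, with the plate of many smaller wells, alone.

Things in the scene. Friction and masses are not known exactly. Their poses are not given: they have to be found in the camera images.
- dock_a: Dock to release, 176 x 170 mm, fixed; clear plate with six large wells on its rear part (top z 29 mm, jaw tops 34). Origin on the bench near its middle; z up, x away from robot, y to robot's left; turned up to 0.3 rad. Grey front head 70 x 150 mm at x -65 mm, top z 30; rails along y on it, 48 mm apart inside, tops z 40, outer edges to z 46, end stops to z 44 at y +-72 mm.
- catch_a (a joint): Its safety catch, m along dock +y: 0 closed over the button (starts 0 to 0.008), 0.065 at its stop, button uncovered. Friction 2 N, stays where left. Steel plate 58 (x) x 44 (y) mm, z 41 to 45 mm in dock_a's frame, with upright tab in its middle: 28 mm along x, 10 mm thick along y, top z 65 mm, tab centre at x -65, y -40 mm + joint value.
- release_a (a joint): Its release button, m pressed down: 0 up, 0.008 fully down on a rigid stop. Round, light grey on a black collar, 26 mm across, centred at x -65, y -40 mm in dock_a's frame, between the rails under the closed catch; top z 39 mm up, 31 mm down. Moves under about 4 N; no spring, stays down when let go. Going down it draws the two jaws off the plate.
- catch_b (a joint): Safety catch of the other dock, of the same build and measures, beside the first (left or right of it); its clear plate has 24 smaller wells. Same meaning and start range as catch_a. Not to be moved.

How it is judged:
On the way, in this order (a step that is already met when the one before it is completed fails the run):
1. the catch of the six-well dock is slid open, its button still up (value of joint catch_a above 0.05 m and value of joint release_a below 0.002 m), for 0.2 s.
2. the uncovered button is pressed down (value of joint release_a above 0.006 m), for 0.2 s.
At the end, for the whole second after the job is handed in: The catch of the dock with the six-well plate stands open (within 15 mm of its stop), its button is down (within 2 mm of its stop), and the other dock's catch is still closed (below 20 mm) (value of joint catch_a above 0.05 m and value of joint release_a above 0.006 m and value of joint catch_b below 0.02 m); the robot touches nothing.
It fails at once if the other dock's catch is slid off its button (value of joint catch_b above 0.02 m).
It also fails if it takes over 37 s, if anything falls off the work surface, if the arm or the gripper's body presses on something with over 40 N, if the wrist force passes 120 N, or if a joint passes its speed limit or range.

## Working session

There is one attempt and no reset: what is moved stays moved. The work goes in short steps, Python scripts to look and compute and a tool call to move; the robot and the scene stay as the last step left them, time stands still between calls to the robot, and variables do not carry over. Pictures are saved under pics/ and viewed, at most 10 in all, crops included, and the job is handed in when it is done.

Besides the shell and the picture viewer there is one more tool, called by a JSON object that holds its "method" and its "body". step_arm: Moves the arm, as the interface text tells. Its arguments: {"type":"object","properties":{"series":{"type":"array"},"gripper":{"type":"number"},"newtons":{"type":"number"}},"required":["series"]}

```bash
mkdir -p pics; python3 - <<'E'
from workcell import monitor, viewer
import cv2,pickle
s=monitor.read_state();print(s['tool_pos'],s['tcp_rot'],s['time'])
for n in ['top','side']:
    p=viewer.read_camera(n);cv2.imwrite(f'pics/{n}0.png',p['image'][:,:,::-1])
    pickle.dump(p,open(n+'.pkl','wb'))
    for l in ['dock_a','catch_a','release_a']:
        print(n,l,[(d['score'],d['point']) for d in viewer.spot_point(p,l)],[(d['score'],d['extent']) for d in viewer.boxes_of(p,l)])
E
```

```text
[ 0.27670327 -0.61488263  0.22993933] [-3.06949672e+00 -6.58691120e-01  5.48491310e-04] 0.0
top dock_a [(0.82, [220.1, 194.0])] [(0.78, [220.0, 198.6, 87.7, 90.4])]Traceback (most recent call last):
  File "<stdin>", line 8, in <module>
ValueError: it knows: dock
```

View pics/top0.png

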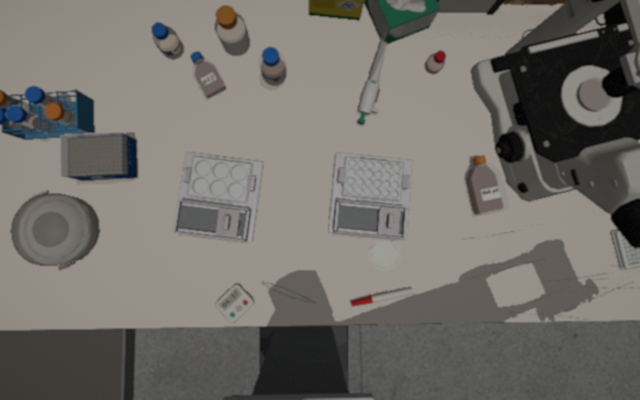

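The top view shows the six-well dock on the left, at about (220,197), with its catch tab near (232,222). The 24-well dock is on the right, at about (370,196).

```bash
cat >h.py <<'E'
import numpy as np,cv2
from scipy.spatial.transform import Rotation as R
def bp(p,uv,z):
    K=np.array(p['intrinsics']);T=np.array(p['T'])
    d=np.linalg.inv(K)@[uv[0],uv[1],1];d=T[:3,:3]@(d*[1,-1,-1])
    return T[:3,3]+d*(z-T[2,3])/d[2]
def pj(p,X):
    K=np.array(p['intrinsics']);T=np.array(p['T'])
    c=(np.atleast_2d(X)-T[:3,3])@T[:3,:3]*[1,-1,-1];u=c@K.T
    return u[:,:2]/u[:,2:]
E
python3 - <<'E'
from h import *
import pickle
p=pickle.load(open('top.pkl','rb')) 
print(p['T'],p['intrinsics'])
for uv,z in [((220.1,194),0),((370,194),0),((186,152),.01),((264,157),.01),((253,243),.01),((176,238),.01)]: print(uv,bp(p,uv,z))
im=p['image'][:,:,::-1][140:255,160:275];cv2.imwrite('pics/crop.png',cv2.resize(im,None,fx=5,fy=5,interpolation=cv2.INTER_CUBIC))
E
```

```text
[[-0.00832058  0.99629034 -0.08565239  0.50126124]
 [-0.999631   -0.00607227  0.02647637 -0.02575426]
 [ 0.02585805  0.08584108  0.99597323  0.90242583]
 [ 0.          0.          0.          1.        ]] [[412.4708889    0.         319.89338039]
 [  0.         412.4708889  195.63865318]
 [  0.           0.           1.        ]]
(220.1, 194) [0.58378883 0.16821745 0.        ]
(370, 194) [ 0.58182078 -0.16026451  0.        ]
(186, 152) [0.67499591 0.24088742 0.01      ]
(264, 157) [0.66338311 0.07183246 0.01      ]
(253, 243) [0.47705521 0.09471005 0.01      ]
(176, 238) [0.48914403 0.25846322 0.01      ]
```

View pics/crop.png

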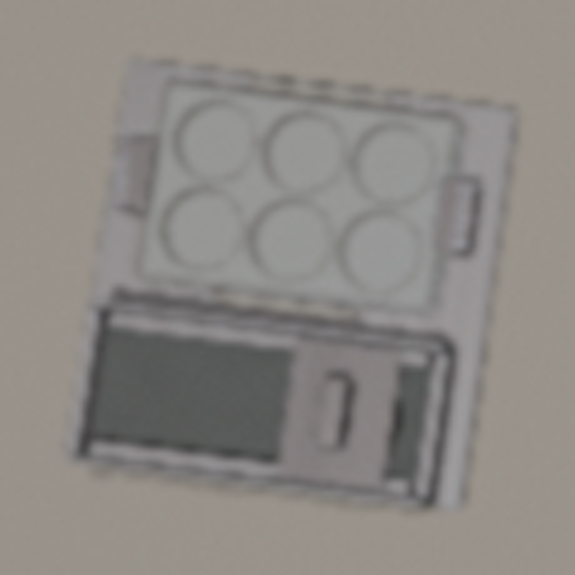

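The crop shows the catch plate at crop x 283–398, with its tab at about crop (335,412), which is full-image (227,222). The dock yaw is about -0.11.

```bash
cat >>h.py <<'E'
def rel(s,X):  # world point -> shift in tool axes
    return R.from_rotvec(s['tcp_rot']).inv().apply(np.array(X)-s['tool_pos'])
E
python3 - <<'E'
from h import *
from workcell import monitor
import pickle
p=pickle.load(open('top.pkl','rb'));s=monitor.read_state()
print(bp(p,(227,222.2),.06),bp(p,(228.2,222.4),.045))
o=np.array([.5837,.168]);
for a in (-.09,-.11,-.13):
    c,n=np.cos(a),np.sin(a);print(a,o+[c*-.065+n*.04,n*-.065-c*.04])
print(rel(s,[.50,.14,.20]), R.from_rotvec(s['tcp_rot']).as_matrix())
E
```

```text
[0.52080515 0.1407059  0.06      ] [0.52072199 0.14120246 0.045     ]
-0.09 [0.51536793 0.134004  ]
-0.11 [0.51470172 0.13537735]
-0.13 [0.51406311 0.13676374]
[ 0.51340379 -0.59684846  0.03131495] [[ 9.11931257e-01  4.10342408e-01 -7.00636122e-04]
 [ 4.10343002e-01 -9.11929674e-01  1.70022566e-03]
 [ 5.87438222e-05 -1.83799006e-03 -9.99998309e-01]]
```

{"method": "step_arm", "body": {"series": [0.513, -0.597, 0.03, 0.53, 0.513, -0.597, 0.03, 0.53, 0.513, -0.597, 0.03, 0.53, 0.513, -0.597, 0.03, 0.53, 0.513, -0.597, 0.03, 0.53, 0.513, -0.597, 0.03, 0.53, 0.513, -0.597, 0.03, 0.53, 0.513, -0.597, 0.03, 0.53], "gripper": 0}}

```text
time: 1.15
tool_pos: [0.4185, -0.1344, 0.2122]
tcp_rot: [3.137, -0.169, 0.001]
wrist_force: [1.6, -0.4, 0.8]
width: 0.0
grip_force: 0.0
```

```bash
python3 - <<'E'
from h import *
from workcell import monitor
s=monitor.read_state();print(s['time'],s['tool_pos'],s['q'],rel(s,[.50,.14,.20]),R.from_rotvec(s['tcp_rot']).as_matrix())
E
```

```text
1.15 [ 0.41849769 -0.13443224  0.2121977 ] [-3.67556422e-01 -1.82245853e-01  2.10296570e+00  8.59717031e-05
  1.22018738e+00  1.31086492e+00] [ 0.05153531 -0.28160186  0.01220528] [[ 9.94210619e-01 -1.07446721e-01  6.68660233e-04]
 [-1.07446630e-01 -9.94210839e-01 -1.70950364e-04]
 [ 6.83157307e-04  9.81153791e-05 -9.99999762e-01]]
```

{"method": "step_arm", "body": {"series": [0.05, -0.27, 0.01, 0, 0.05, -0.27, 0.01, 0, 0.05, -0.27, 0.01, 0, 0.05, -0.27, 0.01, 0, 0.05, -0.27, 0.01, 0, 0.05, -0.27, 0.01, 0, 0.05, -0.27, 0.01, 0]}}

```text
time: 2.02
tool_pos: [0.4965, 0.1261, 0.2019]
tcp_rot: [3.136, -0.168, -0.001]
wrist_force: [-0.7, -0.5, 0.4]
width: -0.0
grip_force: 0.0
```

```bash
python3 - <<'E'
from h import *
from workcell import monitor,viewer
import pickle
s=monitor.read_state();p=viewer.read_camera('wrist');q=viewer.read_camera('side')
print(s['time'],s['tool_pos'],s['joint_vel'],p['hand_eye'],p['intrinsics'])
pickle.dump((s,p,q),open('w.pkl','wb'));cv2.imwrite('pics/w1.png',p['image'][:,:,::-1])
print(viewer.spot_point(p,'dock'),viewer.spot_point(q,'dock'))
E
```

```text
2.025 [0.49651163 0.12609465 0.20187285] [-0.02037407 -0.00735151  0.00331748  0.00105941 -0.00213926  0.00419884] [[ 8.64622825e-05  9.53008467e-01  3.02943650e-01  7.65920793e-02]
 [ 9.99999898e-01  5.17683115e-05 -4.48261295e-04  1.28478187e-03]
 [-4.42879690e-04  3.02943658e-01 -9.53008365e-01 -1.42640213e-01]
 [ 0.00000000e+00  0.00000000e+00  0.00000000e+00  1.00000000e+00]] [[309.70691629   0.         325.99392238]
 [  0.         309.70691629 196.74963603]
 [  0.           0.           1.        ]]
[] [{'point': [255.4, 277.8], 'score': 0.66}]
```

View pics/w1.png

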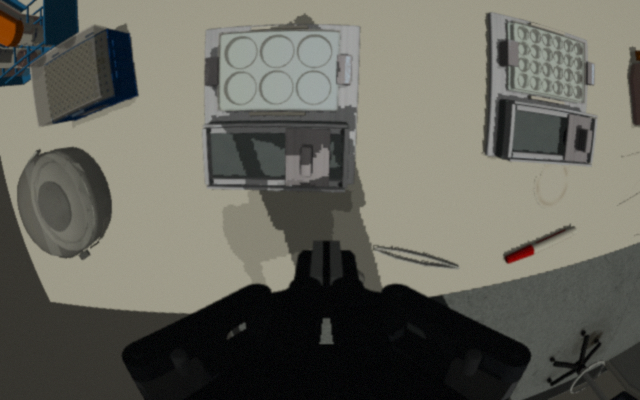

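The wrist view shows the six-well dock at about (282,105), square with the tool axes. Its catch is at about (308,157). The other dock is at about (545,90).

```bash
cat >>h.py <<'E'
def bw(s,p,uv,z):
    K=np.array(p['intrinsics']);H=np.array(p['hand_eye']);W=R.from_rotvec(s['tcp_rot'])
    d=np.array([uv[0]-K[0,2],uv[1]-K[1,2]]);r=np.hypot(*d);t=r/K[0,0]
    c=np.array([d[0]/r*np.sin(t),-d[1]/r*np.sin(t),-np.cos(t)])
    o=s['tool_pos']+W.apply(H[:3,3]);v=W.apply(H[:3,:3]@c)
    return o+v*(z-o[2])/v[2]
E
python3 - <<'E'
from h import *
import pickle
s,p,q=pickle.load(open('w.pkl','rb'))
im=p['image'][:,:,::-1][112:202,195:365];im=cv2.convertScaleAbs(im,alpha=1.5)
cv2.imwrite('pics/w1c.png',cv2.resize(im,None,fx=4.5,fy=4.5,interpolation=cv2.INTER_CUBIC))
u,v=235-0,255-0
cv2.imwrite('pics/s1c.png',cv2.resize(q['image'][200:340,160:350,::-1],None,fx=4,fy=4,interpolation=cv2.INTER_CUBIC))
E
```

```text
(no output)
```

View pics/w1c.png

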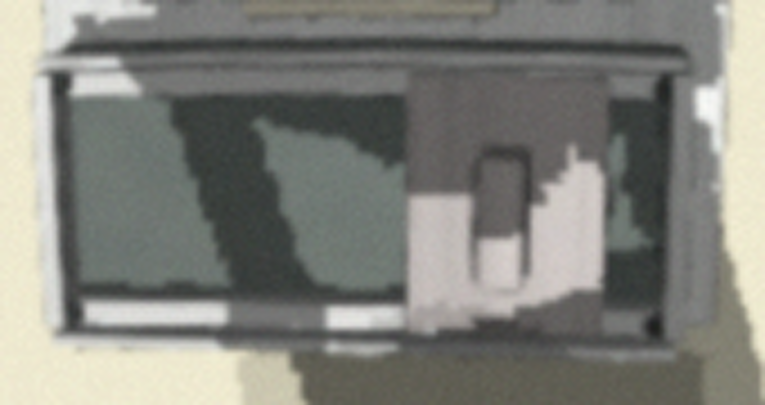

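View pics/s1c.png

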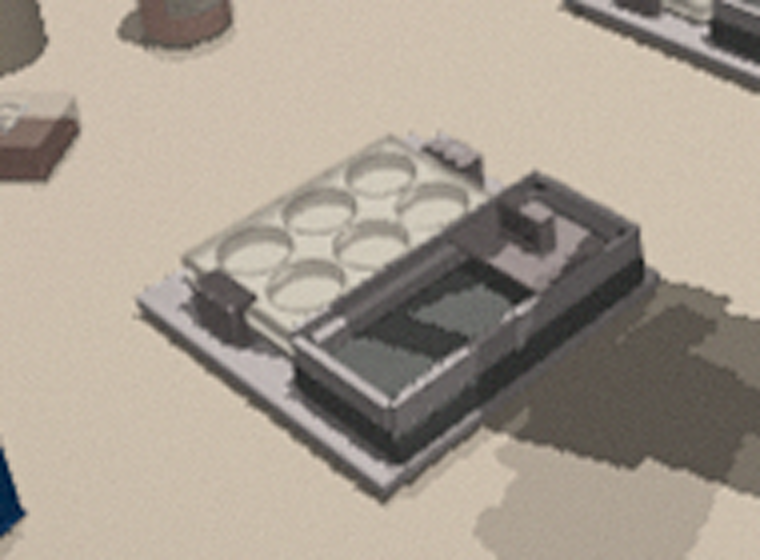

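The wrist crop shows the catch plate spanning crop x 408–606 and y 72–335. The rail's outer corners are at about (42,66), (688,66), (670,348) and (57,345). The side crop confirms the catch is closed.

```bash
python3 - <<'E'
from h import *
import pickle
s,p,q=pickle.load(open('w.pkl','rb'))
W=lambda c,z:bw(s,p,(195+c[0]/4.5,112+c[1]/4.5),z)
C=[W(c,.046) for c in [(42,62),(688,62),(670,348),(57,345)]]
for c in C: print(c)
print('head centre',np.mean(C,0))
a=C[0]-C[1];b=C[3]-C[2];e=C[0]-C[3]
print([np.arctan2(-v[0],v[1]) for v in (a,b)],np.arctan2(e[1],e[0]),[np.linalg.norm(v) for v in(a,b,e)])
P=[W(c,.045) for c in [(408,200),(606,200)]];print('catch',P,np.mean(P,0),P[0]-P[1])
print('tab top',W((502,220),.065))
print('side:',bp(q,(160+527/4,200+210/4),.065), bp(q,(160+0,0),0)*0)
print('rail side',[bp(q,(160+x/4,200+y/4),.046) for x,y in [(535,173),(640,228),(392,408),(296,340)]])
t=pickle.load(open('top.pkl','rb'));print('top rail',[bp(t,(160+x/5,140+y/5),.046) for x,y in [(110,300),(455,345),(432,503),(80,458)]])
E
```

```text
[0.5657843 0.2404033 0.046    ]
[0.5468469  0.09799319 0.046     ]
[0.48385689 0.10780389 0.046     ]
[0.5002659 0.2495884 0.046    ]
head centre [0.5241885 0.1739472 0.046    ]
[np.float64(-0.13220228317263813), np.float64(-0.11521946858461482)] -0.13928353080544895 [np.float64(0.14366371887369006), np.float64(0.1427308764709978), np.float64(0.06615909733945395)]
catch [array([0.52337417, 0.16159806, 0.045     ]), array([0.51851422, 0.11855239, 0.045     ])] [0.5209442  0.14007522 0.045     ] [0.00485996 0.04304566 0.        ]
tab top [0.52031495 0.13995792 0.065     ]
side: [0.51489025 0.14497462 0.065     ] [ 0. -0.  0.]
rail side [array([0.54425242, 0.10213389, 0.046     ]), array([0.47949292, 0.1097028 , 0.046     ]), array([0.49993819, 0.25359453, 0.046     ]), array([0.55929714, 0.24581504, 0.046     ])]
top rail [array([0.56760983, 0.2363838 , 0.046     ]), array([0.54802304, 0.09436268, 0.046     ]), array([0.48305845, 0.10339436, 0.046     ]), array([0.50269359, 0.24727714, 0.046     ])]
```

{"method": "step_arm", "body": {"series": [0.02, 0.0095, 0.05, 0.018, 0.02, 0.0095, 0.09, 0.018, 0.02, 0.0095, 0.12, 0.018, 0.02, 0.0095, 0.135, 0.018, 0.02, 0.0095, 0.15, 0.018, 0.02, 0.0095, 0.15, 0.018]}}

```text
time: 2.98
tool_pos: [0.5155, 0.1149, 0.0518]
tcp_rot: [3.135, -0.197, -0.002]
wrist_force: [0.3, -0.1, -0.2]
width: -0.0
grip_force: 0.0
```

```bash
python3 - <<'E'
from h import *
from workcell import monitor,viewer
s=monitor.read_state();p=viewer.read_camera('wrist')
im=cv2.convertScaleAbs(p['image'][:,:,::-1],alpha=1.5);cv2.imwrite('pics/w2.png',im)
d=s['tool_pos'][:2]-[.523,.174];print(s['tool_pos'],'local y',d@[.125,.992],'x',d@[.992,-.125])
E
```

```text
[0.51554285 0.1149     0.05179604] local y -0.05955934602687461 x -9.99406824161303e-06
```

View pics/w2.png

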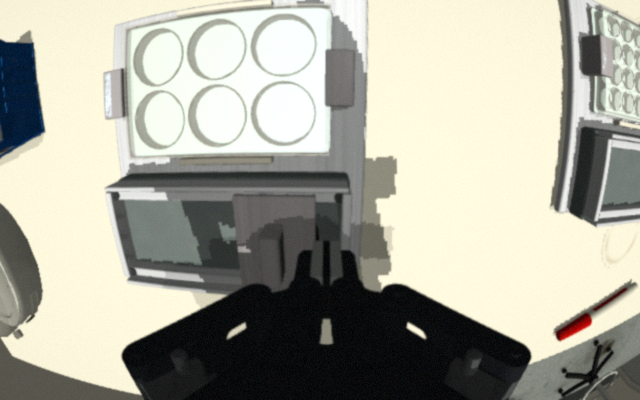

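The fingers are down at (325,260), just right of the tab at (271,255), and touching nothing. Next I push the tab along +y.

{"method": "step_arm", "body": {"series": [0, -0.008, 0, 0, 0, -0.016, 0, 0, 0, -0.024, 0, 0, 0, -0.032, 0, 0, 0, -0.04, 0, 0, 0, -0.048, 0, 0, 0, -0.054, 0, 0, 0, -0.06, 0, 0]}}

```text
time: 4.03
tool_pos: [0.5234, 0.1751, 0.0522]
tcp_rot: [3.135, -0.196, -0.0]
wrist_force: [1.4, -2.2, 0.7]
width: 0.005
grip_force: 0.9
```

{"method": "step_arm", "body": {"series": [0, -0.002, 0, 0, 0, -0.004, 0, 0, 0, -0.005, 0, 0]}}

```text
time: 4.4
tool_pos: [0.524, 0.1796, 0.0522]
tcp_rot: [3.135, -0.197, -0.0]
wrist_force: [1.4, -1.9, 1.2]
width: -0.001
grip_force: 0.8
```

{"method": "step_arm", "body": {"series": [0, -0.002, 0, 0, 0, -0.004, 0, 0, 0, -0.004, 0, 0]}}

```text
time: 4.78
tool_pos: [0.5245, 0.1831, 0.0522]
tcp_rot: [3.134, -0.196, -0.0]
wrist_force: [1.0, -4.5, 1.2]
width: -0.002
grip_force: 2.1
```

```bash
python3 - <<'E'
from h import *
from workcell import monitor,viewer
s=monitor.read_state();p=viewer.read_camera('wrist')
im=cv2.convertScaleAbs(p['image'][:,:,::-1],alpha=1.5);cv2.imwrite('pics/w3.png',im)
d=s['tool_pos'][:2]-[.523,.174];print(s['tool_pos'],s['wrist_force'],'local y',d@[.125,.992],'x',d@[.992,-.125])
E
```

```text
[0.52445234 0.18312597 0.05216953] [ 0.98497461 -4.46178847  1.16903263] local y 0.009234504348155778 x 0.00029997123223902576
```

View pics/w3.png

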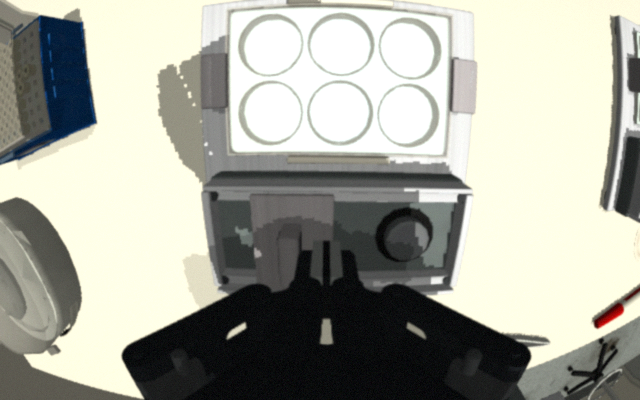

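The catch is open and the button shows at (407,235). I'll push a little more to make sure it is at the stop.

{"method": "step_arm", "body": {"series": [0, -0.002, 0, 0, 0, -0.003, 0, 0, 0, -0.003, 0, 0]}}

```text
time: 5.2
tool_pos: [0.5245, 0.1836, 0.0522]
tcp_rot: [3.13, -0.194, -0.002]
wrist_force: [0.8, -13.1, 4.5]
width: 0.0
grip_force: 6.9
```

```bash
python3 - <<'E'
from h import *
from workcell import monitor,viewer
s=monitor.read_state();p=viewer.read_camera('wrist')
d=s['tool_pos'][:2]-[.523,.174];print(s['tool_pos'],s['wrist_force'],'local y',d@[.125,.992])
B=bw(s,p,(407,238),.039);print('button',B,rel(s,B))
E
```

```text
[0.52448927 0.18355991 0.05216207] [  0.83867667 -13.14123471   4.494597  ] local y 0.00966958913267973
button [0.52094738 0.13606812 0.039     ] [0.00236701 0.04749526 0.01341093]
```

The catch is at its stop (13 N). Next I move over the button and press it.

{"method": "step_arm", "body": {"series": [0, 0.02, 0, 0, 0, 0.04, 0, 0, 0, 0.051, 0, 0, 0, 0.051, 0.006, 0, 0, 0.051, 0.012, 0, 0, 0.051, 0.016, 0, 0, 0.051, 0.019, 0, 0, 0.051, 0.022, 0]}}

```text
time: 6.25
tool_pos: [0.5186, 0.1362, 0.031]
tcp_rot: [3.135, -0.196, -0.001]
wrist_force: [-8.5, -3.0, 26.5]
width: 0.0
grip_force: 13.5
```

{"method": "step_arm", "body": {"series": [0, 0, 0.001, 0, 0, 0, 0.002, 0, 0, 0, 0.002, 0]}}

```text
time: 6.62
tool_pos: [0.5185, 0.1363, 0.031]
tcp_rot: [3.135, -0.196, -0.001]
wrist_force: [-9.4, -3.4, 23.8]
width: 0.002
grip_force: 11.5
```

{"method": "step_arm", "body": {"series": [0, 0, -0.02, 0, 0, 0, -0.06, 0, 0, 0, -0.1, 0, 0, 0, -0.12, 0, 0, 0, -0.12, 0, 0, 0, -0.12, 0]}}

```text
time: 7.38
tool_pos: [0.5177, 0.136, 0.1468]
tcp_rot: [3.135, -0.196, -0.003]
wrist_force: [-0.2, 0.3, -0.4]
width: 0.002
grip_force: 0.0
```

```bash
python3 - <<'E'
from h import *
from workcell import monitor,viewer
s=monitor.read_state();p=viewer.read_camera('wrist')
im=cv2.convertScaleAbs(p['image'][:,:,::-1],alpha=1.5)[0:220,180:430];cv2.imwrite('pics/w4.png',cv2.resize(im,None,fx=2.6,fy=2.6,interpolation=cv2.INTER_CUBIC))
print(s['tool_pos'],s['wrist_force'])
E
```

```text
[0.51766015 0.13597124 0.14684521] [-0.16401054  0.30424806 -0.35201905]
```

View pics/w4.png

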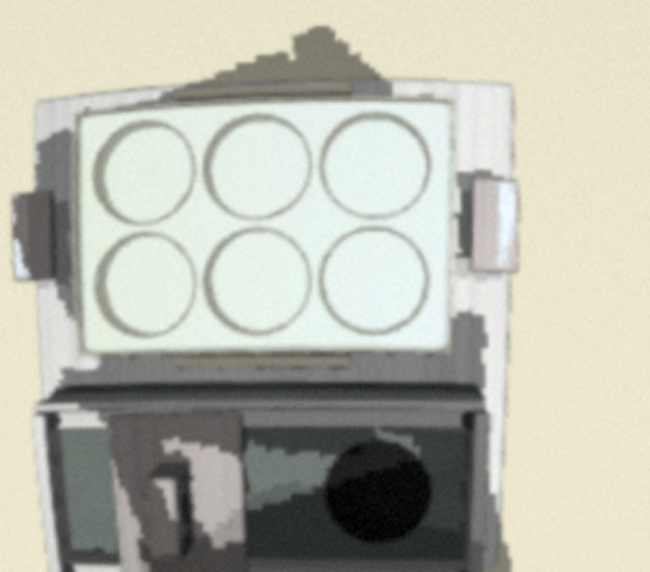

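The jaws, at crop (33,235) and (495,225), have drawn off the plate. The button, at (378,492), is sunk in its collar, and the catch is open. I'm handing the job in.

```bash
python3 -c "
from workcell import job
print(job.finish_job())"
```

```text
the job is handed in; nothing more can be done
None
```

The six-well dock's catch is at its stop, its button is fully down with the clamp open, and I never moved near the other dock; I handed the job in at about 7.4 s and it returned no verdict.

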